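# Put the filter rig on bypass

### The job

The water filter is due for cleaning, so take it out of service: first open the bypass valve fully, then shut the valve on the filter branch. Each lever is held by a spring lock collar that has to be lifted to pass the teeth of its gate; leave each collar dropped fully home in the end notch of its gate, and never shut the filter branch before the bypass is open. Do not disturb the bottle, cup, measuring cylinder or spanner.

Things in the scene. Friction and masses are not known exactly. Their poses are not given: they have to be found in the camera images.
- filter_branch: Branch pipe with the filter: white pipe 40 mm thick, axis 100 mm up, level between two cross pipes; on it a grey lever valve, and beyond that the filter: round grey head 78 mm wide, 138 mm high, clear bowl below. Origin on the bench below the valve's hub axis; x along the pipe, away from the robot; y left; z up. The branches are parallel, 210 mm apart; either may be the left one.
- bypass_branch: The other branch: same pipe, valve, lever, collar and gate, but bare pipe with a plain coupling and no filter. Same frame: origin on the bench straight below its valve's hub axis, x along the pipe away from the robot, y left, z up.
- filter_lever (a joint): Filter lever's angle q about its upright hub axis (rad): 0 = open, in line with the pipe, pointing to its branch's -x; grows clockwise from above; 1.571 = shut, square across, pointing to the branch's +y. Seen from above it points along (-cos q, sin q) in the branch frame. End stops -0.03 and 1.60. Starts anywhere from 0.45 to 1.10. Friction 0.25 N m; stays where it is left.
- bypass_lever (a joint): The same for the bypass lever: 0 = open, in line with the pipe; 1.571 = shut, square across the pipe, pointing to its branch's +y. Starts shut, its collar home in the shut end notch. Same stops and friction.
- filter_collar (a joint): How far the filter lever's lock collar is lifted up along the lever (m): 0 = home, 0.018 = end of travel. A spring draws it home with 4 N at 0, 6 N when lifted; let go, it drops. Lifted 0.011 or more, its nose clears the gate's teeth; lower, it runs against them.
- bypass_collar (a joint): The same for the bypass lever's lock collar.
- filter_hub (a point): Point on the filter valve's hub axis, 156 mm above the bench, where the lever's axis meets it. Around it a round gate plate 130 mm wide (top 154 mm up) bears a ring of upright teeth: mean radius 59.5 mm, 7 mm thick, 10.6 mm wide, tops 178 mm up, centred at lever angles -0.21, 0.21, 1.36 and 1.78. The collar's nose can lie from -0.03 to 0.045, 0.38 to 1.19 and 1.526 to 1.60.
- bypass_hub (a point): The same point on the bypass valve: same gate plate and teeth.
- filter_sleeve (a point): Point on the filter lever's axis in mid sleeve, moving with the collar; point x points up along the lever (the way the collar lifts), y is level. The lever rises outward at 30 degrees. Collar: steel sleeve 16 mm thick from 37 mm below this point to 25 mm above it; its lowest 13 mm bear a nose 9 mm wide reaching 22 mm below the axis. Home, this point is 90 mm from the hub point.
- bypass_sleeve (a point): The same point on the bypass lever's collar: same sizes and axes.
- filter_flange (a point): Centre of the lower face of the filter collar's round finger flange (44 mm wide, 6 mm thick, square to the lever), at the sleeve's upper end, 25 mm up the lever from the sleeve point. Farther up the lever: bare rod 10 mm thick, then a black handgrip 20 mm thick from 144 to 190 mm from the hub point.
- bypass_flange (a point): The same point on the bypass lever's collar.
- bottle_mid (a point): Centre of a closed amber bottle, 60 mm thick, 190 mm tall, standing on the bench between the branches beyond the valves. To be left alone.
- cup_mid (a point): Centre of a white plastic cup, 54 mm wide, 60 mm tall, standing on the bench between the two valves. To be left alone.
- cylinder_mid (a point): Centre of a slim glass measuring cylinder, 26 mm thick on a 54 mm foot, 210 mm tall, standing on the bench to the left of the left branch. To be left alone.
- spanner: Steel spanner 170 mm long lying flat on the bench on the robot's side of the pipes, its length along its x axis. To be left alone.

How it is judged:
By the outcome, as a careful person would: the job done as asked, in the order asked, and still so for the second after the job is handed in, with the robot touching nothing.
It also fails if it takes over 58 s, if anything falls off the work surface, if the arm or the gripper's body presses on something with over 40 N, if the wrist force passes 120 N, or if a joint passes its speed limit or range.

### The arm

A 6-joint arm with a two-finger parallel gripper is mounted at the origin on the work surface. World frame = base frame: x ahead of the robot, y to its left, z up, the work surface at z = 0. Lengths are in m, angles in rad, forces in N, time in s.
With the tool pointing down it reaches from about 0.275 to 1 m from the base axis. Payload 8.4 kg.
Tool frame: the origin (TCP) lies between the finger pads; the fingertips stand r.nose_length ahead of it and the grasp point (between the pads) lies 3 mm ahead of it (r.nose_length is the distance from the TCP to the fingertips, in m); x points along the fingers, y is the direction in which the jaws open and shut, and the axes are right-handed (so a half turn about x gives the same grasp; the last joint's range is limited). The gripper opens to 85 mm and grips with 20 to 120 N. Pads are 22 mm wide; open, the fingers measure 114 mm over their backs; the gripper's body (76 mm by 85 mm) begins 54 mm behind the grasp point. The pads swing forward as they close: fully open they stand 13 mm farther back than shut.
Start: joints at [-1.18, 0.353, 1.633, -0, 1.155, -0.002], TCP at [0.239, -0.577, 0.253] pointing down, gripper open.
Joint ranges: [-2.63, 2.63], [-0.92, 2.1], [0.06, 2.66], [-1.3, 4.44], [0, 2.69], [-3.02, 3.02]. Speed limits (rad/s): [2.22, 2.22, 2.79, 3.14, 3.14, 3.14].

### API

Orientations are given as a unit quaternion [w, x, y, z].
In Python, from workcell import monitor, cams, order, r gives the robot as it stands. The module is installed in compiled form; this text tells all that it offers.
- The arm moves only by the tool step_arm, never from a script. Its argument "motion" is one flat list of numbers, 5 for each row, row after row: the shift along the tool's x, y, z each as a share of 0.2 m, from -1 to 1, then the turn about the tool's x as a share of 45 degrees, from -1 to 1, then the gripper command: -1 is shut, 1 is fully open, values between are in proportion. In form: [x, y, z, turn, claw, x, y, z, turn, claw, ...]. A call has 1 to 10 rows; each row is the pose to reach, as a shift and turn from the pose commanded when the call began, along the tool's axes at that moment; what a row does not reach only later rows make up. A row lasts 1/10 s, in which the tool goes at most 50 mm and 8.59 degrees, less where a joint would pass 70% of its speed; a pose out of reach is approached as far as the arm can. A call with a number of a shift or a turn outside -1 to 1 is refused whole. A call with a gripper value outside its range is refused whole. The fingers move at their own pace and stop on an object; "force" is the grip in N (left out, the last holds). Time passes only in rows, so rows that repeat a pose let the fingers close. It gives the time, the measured TCP pose, the force and the opening at its end, in the units of the state.
- monitor.sense(): the state, without advancing time (a new reading comes with each control period).
- cams.grab_frame(name): name is "scene" or "top" or "wrist"; returns a dict with "img" (384x512x3 uint8, red, green, blue), "z_map" (384x512 float32, m along the optical axis (not along the pixel's ray), 0 where there is no reading), "camera_matrix" (3x3 intrinsics, pixels), "k1" (the pictures are not rectified: a ray, as slopes to the right and down, at radius r is drawn at 1 + k1 r^2 times it, then the intrinsics apply), "T" (4x4, takes a point from camera to world coordinates); the wrist camera has in their place "hand_eye" (4x4, takes a point from camera to tool coordinates, whose origin is the TCP and whose axes are the tool frame's). Camera axes: x right, y up, looking along -z (the intrinsics and any distortion apply to the point x, -y, -z); pixel columns grow to the right and rows downward; lengths in m; the calibration is good to about 2 mm. A picture is of the moment at which its call begins: read the wrist's pose just before it.
- order.hand_in(): hands the job in, once; it reports no verdict.
The state is a dict: "time": time; "joint_pos": joint angles; "qd": joint speeds; "tau": joint torques, N m; "ee_pos": TCP position; "tool_rot": TCP orientation; "force": force on the tool from outside, world axes, zero at the start; "ft_torque": the same for the moment, N m; "opening": finger opening in m.
Only numpy, scipy, OpenCV 4.12 (cv2) and the standard library are available. Lean on these libraries where they do the work, as an engineer would, in place of code of your own. Each camera call takes 0.05 s, during which the arm holds its last target. There are 200 camera calls.

## Working session

There is one attempt and no reset: what is moved stays moved. The work goes in short steps, Python scripts to look and compute and a tool call to move; the robot and the scene stay as the last step left them, time stands still between calls to the robot, and variables do not carry over. Pictures are saved under pics/ and viewed, about 8 in all and at most 12, crops included, and the job is handed in when it is done.

Besides the shell and the picture viewer there is one more tool, called after "Call:" as a command line: name --argument value ..., lists and objects as JSON in quotes. step_arm: Moves the arm, as the interface text tells. Shift numbers are shares of 0.2 m and turn numbers shares of 45 degrees, none past 1 either way. Its arguments: {"type":"object","properties":{"motion":{"type":"array"},"force":{"type":"number"}},"required":["motion"]}

```bash
mkdir -p pics
cat > h.py <<'E'
import numpy as np, cv2
from workcell import monitor, cams, order, r
from scipy.spatial.transform import Rotation as R
def tool():
    s=monitor.sense(); T=np.eye(4); q=s['tool_rot']
    T[:3,:3]=R.from_quat([q[1],q[2],q[3],q[0]]).as_matrix(); T[:3,3]=s['ee_pos']; return T,s
def grab(n):
    T,s=tool(); f=cams.grab_frame(n)
    f['Tw']=f['T'] if 'T' in f else T@f['hand_eye']
    return f
def rays(f,uv):
    K=f['camera_matrix']; uv=np.atleast_2d(np.float64(uv))
    p=cv2.undistortPoints(uv.reshape(-1,1,2),K,np.array([f['k1'],0,0,0.])).reshape(-1,2)
    d=np.c_[p[:,0],-p[:,1],-np.ones(len(p))]
    return d
def pts(f,uv):  # from depth
    d=rays(f,uv); uv=np.atleast_2d(np.int32(np.round(uv)))
    z=f['z_map'][uv[:,1],uv[:,0]]
    return (d*z[:,None])@f['Tw'][:3,:3].T+f['Tw'][:3,3], z
def plane(f,uv,h):
    d=rays(f,uv)@f['Tw'][:3,:3].T; o=f['Tw'][:3,3]
    return o+d*((h-o[2])/d[:,2])[:,None]
def cloud(f):
    H,W=f['z_map'].shape; u,v=np.meshgrid(np.arange(W),np.arange(H))
    P,z=pts(f,np.c_[u.ravel(),v.ravel()]); P=P.reshape(H,W,3); P[f['z_map']<=0]=np.nan; return P
def save(f,n): cv2.imwrite('pics/'+n,f['img'][:,:,::-1])
E
python3 - <<'E'
from h import *
import pickle
T,s=tool(); print(s['ee_pos'],s['tool_rot'],r.nose_length,s['opening'],s['time']); print(T[:3,:3].round(3))
ims=[]
for n in ['scene','top']:
    f=grab(n); pickle.dump(f,open(n+'.pkl','wb')); ims.append(f['img']); print(n,f['camera_matrix'].round(1).tolist(),f['k1'],f['T'].round(3).tolist(),(f['z_map']>0).mean())
im=np.vstack(ims)[:,:,::-1]
cv2.imwrite('pics/a.png',cv2.resize(ims[0][:,:,::-1],(768,576)));cv2.imwrite('pics/b.png',cv2.resize(ims[1][:,:,::-1],(768,576)))
E
```

```text
[ 0.23906736 -0.57696654  0.25255545] [-0.13751063 -0.69340341 -0.13850054  0.69361382] 0.022 0.08525939947243945 0.0
[[-0.001  0.383 -0.924]
 [ 0.001 -0.924 -0.383]
 [-1.    -0.001  0.   ]]
scene [[390.1, 0.0, 250.6], [0.0, 390.1, 193.4], [0.0, 0.0, 1.0]] -0.08361558311788443 [[-0.076, -0.629, 0.774, 1.166], [0.997, -0.044, 0.062, 0.134], [-0.005, 0.776, 0.631, 0.644], [0.0, 0.0, 0.0, 1.0]] 0.995941162109375
top [[370.6, 0.0, 259.9], [0.0, 370.6, 190.6], [0.0, 0.0, 1.0]] -0.05400552538962255 [[-0.029, 0.991, -0.127, 0.425], [-1.0, -0.029, -0.0, 0.102], [-0.004, 0.127, 0.992, 0.886], [0.0, 0.0, 0.0, 1.0]] 0.9960123697916666
```

View pics/a.png

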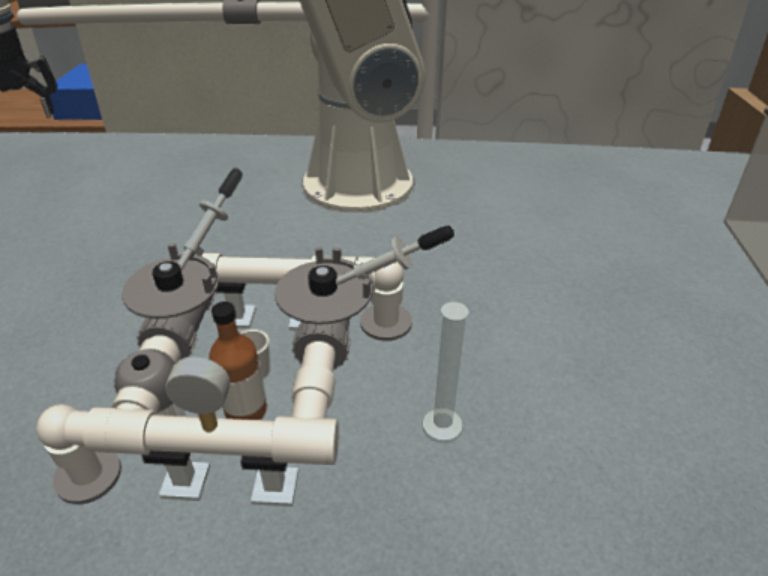

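View pics/b.png

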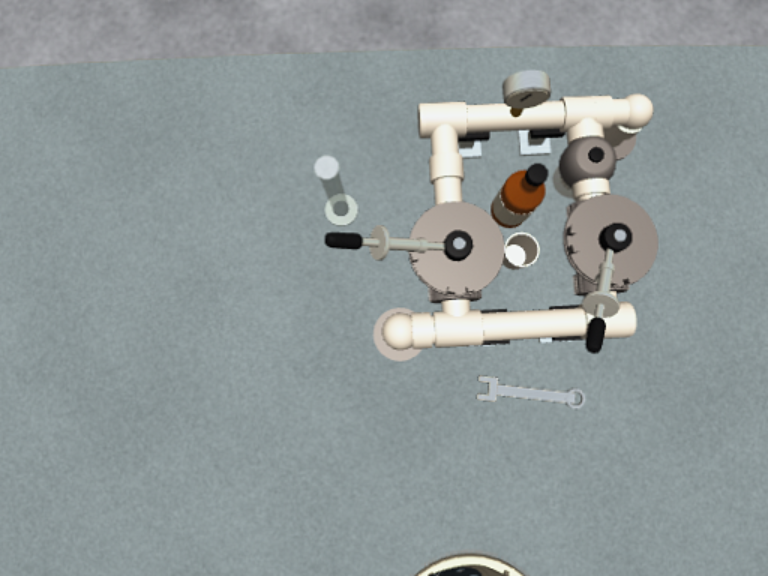

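Picture 1 (scene) shows the left branch as the bypass, with its lever shut and pointing left, grip at (435,237) and the cylinder at (450,370). The filter is on the right branch, grip at (230,182). Picture 2 (top) shows the hubs at (458,244) and (616,237), grips at (343,240) and (596,335), and the bottle, cup and cylinder.

```bash
cat > meas.py <<'E'
from h import *
import pickle
from scipy.optimize import least_squares
def load(n): return pickle.load(open(n+'.pkl','rb'))
def circ(P):
    g=lambda p:np.hypot(P[:,0]-p[0],P[:,1]-p[1])-p[2]
    return least_squares(g,[*P[:,:2].mean(0),.065],loss='soft_l1',f_scale=.002).x
E
python3 - <<'E'
from meas import *
F={n:load(n) for n in('top','scene')}
C={n:cloud(F[n]) for n in F}
for n in F:
    f,P=F[n],C[n]; im=f['img'].astype(int)
    dark=((im.max(2)<50)&(P[:,:,2]>.13)&(P[:,:,0]>.2)&(P[:,:,0]<1)).astype('uint8')
    N,L,S,c=cv2.connectedComponentsWithStats(dark)
    for i in range(1,N):
        if S[i,4]>25:
            Q=P[L==i]; print(n,'dark',c[i].round(1),S[i,4],np.nanmedian(Q,0).round(4),Q.min(0).round(3),Q.max(0).round(3))
    m=((abs(P[:,:,2]-.154)<.006)&(P[:,:,0]>.2)&(P[:,:,0]<1)).astype('uint8')
    N,L,S,c=cv2.connectedComponentsWithStats(m)
    for i in range(1,N):
        if S[i,4]>500:
            cs,_=cv2.findContours((L==i).astype('uint8'),cv2.RETR_EXTERNAL,cv2.CHAIN_APPROX_NONE)
            u=max(cs,key=len)[:,0]; Q=P[u[:,1],u[:,0]]
            print(n,'plate',c[i].round(1),S[i,4],np.median(P[L==i][:,2]).round(4),circ(Q).round(4))
# obstacles from top
P=C['top'];im=F['top']['img']
for nm,(u,v) in dict(cap=(535,175),bottle=(522,190),cyltop=(326,166),cylfoot=(341,209),cup=(521,250)).items():
    u=int(u/1.5);v=int(v/1.5); print(nm,P[v,u].round(3),im[v,u])
E
```

```text
top dark [396.8 102.8] 77 [ 0.6996 -0.1931  0.1384] [ 0.69  -0.203  0.133] [ 0.71  -0.184  0.141]
top dark [357.  116.5] 172 [ 0.6548 -0.0925  0.1897] [ 0.643 -0.106  0.161] [ 0.67  -0.08   0.193]
top dark [409.1 158.2] 247 [ 0.5697 -0.1901  0.1799] [ 0.555 -0.215  0.158] [ 0.589 -0.179  0.184]
top dark [228.6 160. ] 229 [0.5621 0.155  0.2473] [0.555 0.136 0.23 ] [0.572 0.175 0.257]
top dark [305.1 163.5] 198 [0.5651 0.0129 0.18  ] [ 0.549 -0.005  0.162] [0.585 0.03  0.183]
top dark [396.5 222.9] 229 [ 0.4435 -0.1319  0.2486] [ 0.424 -0.148  0.235] [ 0.463 -0.121  0.258]
top plate [407.8 157.2] 2241 0.1546 [ 0.577  -0.1976  0.0591]
top plate [306. 164.] 2498 0.1543 [0.5674 0.0103 0.0616]
scene dark [14.4 45.5] 921 [ 0.2418 -0.5428  0.3379] [ 0.203 -0.587  0.254] [ 0.272 -0.504  0.407]
scene dark [153.9 124.2] 44 [ 0.4567 -0.1279  0.2392] [ 0.436 -0.142  0.23 ] [ 0.466 -0.119  0.253]
scene dark [290.2 158.1] 204 [0.5718 0.1588 0.2457] [0.563 0.139 0.229] [0.576 0.178 0.257]
scene dark [111.8 185.2] 251 [ 0.5868 -0.1872  0.1763] [ 0.56  -0.21   0.159] [ 0.595 -0.176  0.184]
scene dark [214.9 188.3] 251 [0.5823 0.0184 0.1771] [ 0.556 -0.001  0.159] [0.589 0.033 0.183]
scene dark [148.9 208.5] 185 [ 0.6648 -0.088   0.1906] [ 0.646 -0.102  0.177] [ 0.673 -0.076  0.193]
scene dark [ 93.1 241.4] 86 [ 0.7048 -0.1896  0.1394] [ 0.694 -0.199  0.132] [ 0.713 -0.181  0.142]
scene plate [111.2 194.1] 1572 0.1556 [ 0.5781 -0.1952  0.0608]
scene plate [212.9 197.1] 1681 0.1555 [0.574  0.0123 0.0596]
cap [ 0.655 -0.089  0.191] [33 32 33]
bottle [ 0.649 -0.084  0.144] [106  52  17]
cyltop [0.668 0.179 0.211] [206 213 217]
cylfoot [0.654 0.175 0.052] [106 115 113]
cup [ 0.591 -0.11   0.007] [247 250 250]
```

Run:
```python
from meas import *
F={n:load(n) for n in('top','scene')}
C={n:cloud(F[n]) for n in F}
H0={'filter':(.575,-.193),'bypass':(.571,.0125)}
for n in F:
    P=C[n]; im=F[n]['img'].astype(int); z=P[:,:,2]
    for b,h in H0.items():
        d=np.hypot(P[:,:,0]-h[0],P[:,:,1]-h[1])
        m=(abs(z-.154)<.003)&(d<.08)
        Q=P[m][:,:2].astype('float32'); c,rad=cv2.minEnclosingCircle(Q)
        cap=P[(d<.03)&(z>.1795)&(z<.19)&(im.max(2)<60)]
        capc=(cap.min(0)+cap.max(0))/2
        # lever: high points
        lev=(z>.190)&(z<.27)&(d<.185)&(d>.05)
        dk=P[lev&(im.max(2)<50)&(z>.23)&(d>.11)]
        ctr=dk.mean(0); ax=np.linalg.svd(dk-ctr)[2][0]; ax*=np.sign(ax@(np.r_[ctr[:2]-h,0]))
        rod=P[lev&(im.max(2)>90)]
        print(n,b,'encl',np.round(c,4),round(rad,4),'cap',capc.round(4),'grip',ctr.round(4),'ax',ax.round(3),'yaw',np.degrees(np.arctan2(ax[1],ax[0])).round(1),'yaw from encl',np.degrees(np.arctan2(ctr[1]-c[1],ctr[0]-c[0])).round(1),'dist',np.hypot(*(ctr[:2]-c)).round(4),'rod',rod.mean(0).round(3),len(rod))
    # pipe directions: white points high band
    w=(im.min(2)>170)&(z>.105)&(z<.125)&(P[:,:,0]>.3)&(P[:,:,0]<.9)&(abs(P[:,:,1])<.35)
    for lo,hi in((.40,.50),(.70,.82)):
        Q=P[w&(z>.116)&(P[:,:,0]>lo)&(P[:,:,0]<hi)]
        if len(Q)>30:
            l=cv2.fitLine(Q[:,:2].astype('float32'),cv2.DIST_HUBER,0,.01,.01).ravel(); print(n,'cross',lo,len(Q),l.round(4),np.degrees(np.arctan(-l[0]/l[1])).round(2))
```

```text
top filter encl [ 0.5728 -0.1977] 0.0653 cap [ 0.5719 -0.1966  0.1817] grip [ 0.4436 -0.1323  0.2477] ax [-0.83   0.363  0.423] yaw 156.4 yaw from encl 153.2 dist 0.1448 rod [ 0.49  -0.154  0.217] 512
top bypass encl [0.5684 0.0126] 0.0651 cap [0.5674 0.0128 0.1812] grip [0.5556 0.1365 0.2461] ax [0.339 0.94  0.037] yaw 70.2 yaw from encl 95.9 dist 0.1246 rod [0.552 0.038 0.215] 726
top cross 0.4 2057 [ 0.0059 -1.      0.4651 -0.0444] 0.34
top cross 0.7 2007 [ 0.0527 -0.9986  0.7721 -0.1839] 3.02
scene filter encl [ 0.5739 -0.1947] 0.0669 cap [ 0.5769 -0.1943  0.1818] grip [ 0.454  -0.1286  0.2413] ax [-0.774  0.431  0.463] yaw 150.9 yaw from encl 151.1 dist 0.137 rod [ 0.498 -0.154  0.216] 295
scene bypass encl [0.5707 0.0139] 0.0663 cap [0.5725 0.0159 0.1815] grip [0.5557 0.1199 0.2444] ax [0.364 0.931 0.025] yaw 68.7 yaw from encl 98.1 dist 0.107 rod [0.552 0.025 0.215] 618
scene cross 0.4 507 [ 0.0051 -1.      0.472  -0.083 ] 0.29
scene cross 0.7 2603 [ 0.0412 -0.9992  0.7796 -0.0849] 2.36
```

Call:
step_arm --motion '[-0.35, 0, 0, 0, 1, -0.35, 0, 0, 0, 1, -0.35, -0.82, -0.93, 0, 1, -0.35, -0.82, -0.93, 0, 1, -0.35, -0.82, -0.93, 0, 1, -0.35, -0.82, -0.93, 0, 1, -0.35, -0.82, -0.93, 0, 1, -0.35, -0.82, -0.93, 0, 1]' --force 60

```text
time: 0.9
ee_pos: [0.3498, -0.3502, 0.3231]
tool_rot: [0.139, 0.693, 0.14, -0.693]
force: [-1.3, -0.2, 0.3]
opening: 0.0854
```

Call:
step_arm --motion '[0, -0.82, -0.93, 0, 0.3, 0, -0.82, -0.93, 0, 0.3, 0, -0.82, -0.93, 0, 0.3, 0, -0.82, -0.93, 0, 0.3, 0, -0.82, -0.93, 0, 0.3, 0, -0.82, -0.93, 0, 0.3]'

```text
time: 1.5
ee_pos: [0.4592, -0.128, 0.3232]
tool_rot: [0.139, 0.694, 0.14, -0.693]
force: [-0.1, -0.9, 0.1]
opening: 0.0558
```

Call:
step_arm --motion '[0, -0.81, -0.93, -1, 0.3, 0, -0.81, -0.93, -1, 0.3, 0, -0.81, -0.93, -1, 0.3, 0, -0.81, -0.93, -1, 0.3, 0, -0.81, -0.93, -1, 0.3, 0, -0.81, -0.93, -1, 0.3, 0, -0.81, -0.93, -1, 0.3]'

```text
time: 2.2
ee_pos: [0.5675, 0.0889, 0.3225]
tool_rot: [-0.393, -0.587, -0.393, 0.588]
force: [0.2, -0.2, -0.1]
opening: 0.0556
```

Call:
step_arm --motion '[0, 0, 0, -0.52, 0.3, 0, 0, 0, -0.52, 0.3, 0, 0, 0, -0.52, 0.3, 0, 0, 0, -0.52, 0.3, 0, 0, 0, -0.52, 0.3]'

```text
time: 2.7
ee_pos: [0.567, 0.0876, 0.3233]
tool_rot: [0.503, 0.497, 0.503, -0.498]
force: [-0.8, -0.3, 0.3]
opening: 0.0557
```

Run:
```python
from h import *
import pickle
T,s=tool(); print(T.round(4).tolist(),s['joint_pos'],s['opening'],s['time'])
f=grab('wrist'); pickle.dump(f,open('w1.pkl','wb')); print(f['hand_eye'].round(3).tolist(),f['Tw'].round(3).tolist())
cv2.imwrite('pics/w1.png',cv2.resize(f['img'][:,:,::-1],(768,576)))
```

```text
[[-0.0002, 0.9999, 0.0103, 0.567], [-0.0003, 0.0103, -0.9999, 0.0876], [-1.0, -0.0002, 0.0003, 0.3233], [0.0, 0.0, 0.0, 1.0]] [ 1.50885415e-01  2.13495281e-01  1.66452732e+00 -2.83173733e-04
  1.26380747e+00  1.40646131e-01] 0.05567883465398746 2.7
[[-0.001, 0.328, -0.945, -0.121], [1.0, 0.0, -0.001, -0.0], [0.0, -0.945, -0.328, -0.086], [0.0, 0.0, 0.0, 1.0]] [[1.0, -0.01, -0.004, 0.566], [0.01, 0.945, 0.328, 0.174], [0.001, -0.328, 0.945, 0.444], [0.0, 0.0, 0.0, 1.0]]
```

View pics/w1.png

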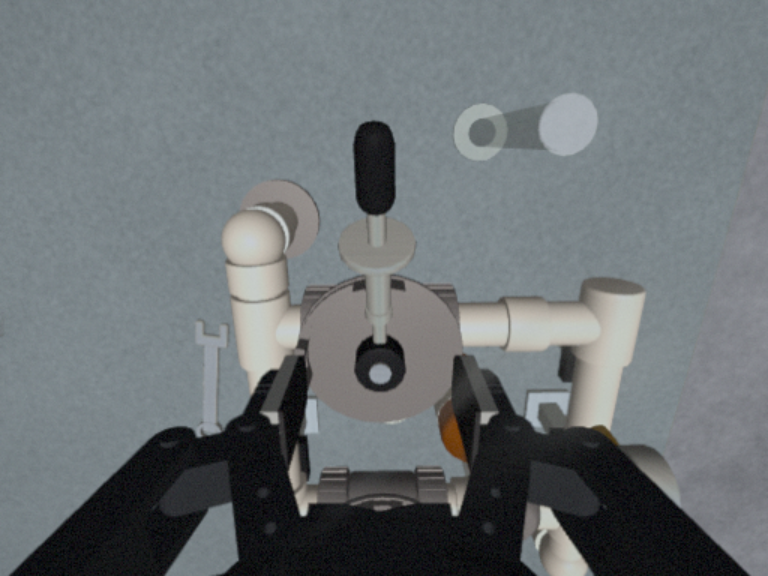

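Picture 3 (wrist) shows the bypass lever in the middle: grip (375,168), flange (377,245), hub (380,362), with clear space on both sides for the fingers.

```bash
cat > lev.py <<'E'
from meas import *
def lever(f,h):
    """hub (plate circle), grip and flange geometry near approx hub h"""
    P=cloud(f); im=f['img'].astype(int); z=P[:,:,2]; d=np.hypot(P[:,:,0]-h[0],P[:,:,1]-h[1])
    m=((abs(z-.154)<.004)&(d<.08)); c,rad=cv2.minEnclosingCircle(P[m][:,:2].astype('float32'))
    cap=P[(d<.03)&(z>.178)&(z<.187)]; cc=(cap.min(0)+cap.max(0))/2 if len(cap) else None
    dk=((im.max(2)<60)&(z>.21)&(z<.28)&(d>.11)&(d<.185)).astype('uint8')
    N,L,S,_=cv2.connectedComponentsWithStats(dk); 
    k=1+S[1:,4].argmax(); g=P[L==k]
    # grip: axis by ends; centre of the xy extent across
    ctr=g.mean(0)
    fl=P[(im.max(2)>60)&(z>.19)&(z<.245)&(d>.05)&(d<.15)]
    u=(ctr[:2]-c)/np.linalg.norm(ctr[:2]-c); n=np.array([-u[1],u[0]])
    a=(g[:,:2]-c)@u; t=(g[:,:2]-c)@n
    print('plate',np.round(c,4),round(rad,4),len(P[m]),'cap',None if cc is None else cc.round(4),'grip ctr',ctr.round(4),'yaw',np.degrees(np.arctan2(u[1],u[0])).round(2),'a',a.min().round(4),a.max().round(4),'t',t.min().round(4),t.max().round(4),'zmax',g[:,2].max().round(4))
    a=(fl[:,:2]-c)@u;t=(fl[:,:2]-c)@n; w=abs(t)<.03; fl,a,t=fl[w],a[w],t[w]
    big=abs(t)>.013
    if big.sum()>20:
        B=np.c_[a,t,fl[:,2]][big]; s=B[:,0]*.866+(B[:,2]-.156)*.5
        print('flange t range',t.min().round(4),t.max().round(4),'axial along lever (pct 5,50,95)',np.percentile(s,[5,50,95]).round(4),big.sum(),'home: 115..121')
    rd=abs(t)<.009
    for lo in (.045,.06,.07,.08):
        q=(a>lo)&(a<lo+.01)&rd
        if q.sum()>8: print(' rod a',lo,'t',((t[q].min()+t[q].max())/2).round(4),'width',(t[q].max()-t[q].min()).round(4),'zmax',fl[q,2].max().round(4))
    return c,u
E
python3 - <<'E'
from lev import *
lever(load('w1'),(.5695,.0135))
for n in('top','scene'):
  print(n); lever(load(n),(.573,-.196))
E
```

```text
plate [0.5681 0.0172] 0.0648 5990 cap [0.568  0.0176 0.182 ] grip ctr [0.5638 0.1622 0.2484] yaw 91.7 a 0.1227 0.165 t -0.0089 0.0096 zmax 0.258
flange t range -0.0212 0.0219 axial along lever (pct 5,50,95) [0.1174 0.1205 0.1213] 460 home: 115..121
 rod a 0.045 t -0.0003 width 0.0169 zmax 0.1975
 rod a 0.06 t -0.0 width 0.0155 zmax 0.2065
 rod a 0.07 t 0.0002 width 0.0158 zmax 0.2125
 rod a 0.08 t -0.0006 width 0.0163 zmax 0.2346
top
plate [ 0.5728 -0.1977] 0.0653 2216 cap [ 0.5674 -0.1974  0.1825] grip ctr [ 0.4434 -0.1324  0.2477] yaw 153.22 a 0.1229 0.1656 t -0.0085 0.0103 zmax 0.2577
flange t range -0.0202 0.0234 axial along lever (pct 5,50,95) [0.118  0.1207 0.1223] 106 home: 115..121
 rod a 0.045 t -0.0002 width 0.0168 zmax 0.1981
 rod a 0.06 t 0.0001 width 0.0157 zmax 0.2071
 rod a 0.07 t -0.0001 width 0.0141 zmax 0.2112
 rod a 0.08 t 0.0002 width 0.0156 zmax 0.2334
scene
plate [ 0.5739 -0.1947] 0.0669 1525 cap [ 0.5713 -0.1938  0.1825] grip ctr [ 0.4516 -0.1297  0.2443] yaw 151.99 a 0.1225 0.1598 t -0.0053 0.009 zmax 0.2577
flange t range -0.0192 0.0247 axial along lever (pct 5,50,95) [0.1159 0.1183 0.1217] 42 home: 115..121
 rod a 0.045 t -0.001 width 0.013 zmax 0.2002
 rod a 0.06 t 0.0003 width 0.0151 zmax 0.2075
 rod a 0.07 t 0.0014 width 0.0151 zmax 0.2125
 rod a 0.08 t 0.0009 width 0.014 zmax 0.2359
```

Call:
step_arm --motion '[0.25, -0.005, -0.022, -0.024, 0.3, 0.4, -0.005, -0.022, -0.024, 0.3, 0.5, -0.005, -0.022, -0.024, 0.3, 0.575, -0.005, -0.022, -0.024, 0.3, 0.575, -0.005, -0.022, -0.024, 0.3, 0.575, -0.005, -0.022, -0.024, 0.3]'

```text
time: 3.35
ee_pos: [0.5662, 0.093, 0.2086]
tool_rot: [0.508, 0.492, 0.508, -0.492]
force: [0.9, -0.2, 0.1]
opening: 0.0552
```

Call:
step_arm --motion '[0, 0, 0, 0, -0.3, 0, 0, 0, 0, -0.6, 0, 0, 0, 0, -1, 0, 0, 0, 0, -1, 0, 0, 0, 0, -1, 0, 0, 0, 0, -1, 0, 0, 0, 0, -1, 0, 0, 0, 0, -1]' --force 60

```text
time: 4.15
ee_pos: [0.5664, 0.0933, 0.2093]
tool_rot: [0.509, 0.492, 0.508, -0.491]
force: [-2.1, -1.2, 5.7]
opening: 0.0142
```

Run:
```python
from lev import *
T,s=tool(); print(T.round(4).tolist(),s['force'],s['opening'],s['time'])
f=grab('wrist'); pickle.dump(f,open('w2.pkl','wb')); lever(f,(.568,.0165))
cv2.imwrite('pics/w2.png',f['img'][:,:,::-1])
```

```text
[[0.0012, 0.9994, 0.0342, 0.5664], [0.0002, 0.0342, -0.9994, 0.0933], [-1.0, 0.0012, -0.0002, 0.2093], [0.0, 0.0, 0.0, 1.0]] [-2.14767947 -1.22411694  5.72411212] 0.014159950291396679 4.15
plate [0.5675 0.048 ] 0.0571 962 cap [0.5687 0.0318 0.1818] grip ctr [0.5642 0.1649 0.2495] yaw 91.62 a 0.0921 0.1348 t -0.0096 0.0096 zmax 0.2581
flange t range -0.0296 0.0298 axial along lever (pct 5,50,95) [0.0884 0.094  0.095 ] 1901 home: 115..121
 rod a 0.045 t 0.0001 width 0.0176 zmax 0.2263
 rod a 0.06 t -0.0 width 0.018 zmax 0.2363
 rod a 0.07 t 0.0 width 0.018 zmax 0.2274
 rod a 0.08 t 0.0 width 0.0177 zmax 0.2324
```

View pics/w2.png

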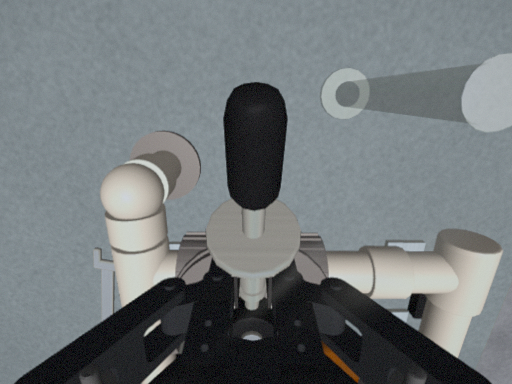

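Picture 4 (wrist, close) shows the pads on the sleeve just below the flange at (253,237). The opening is 14 mm on a 16 mm sleeve and there is some upward force, so the grip sits a little high. I'll regrip 6 mm lower.

Call:
step_arm --motion '[0, 0, 0, 0, -0.3, 0, 0, 0, 0, -0.3, 0.03, 0, 0, 0, -0.3, 0.03, 0, 0, 0, -0.3, 0.03, 0, 0, 0, -1, 0.03, 0, 0, 0, -1, 0.03, 0, 0, 0, -1, 0.03, 0, 0, 0, -1, 0.03, 0, 0, 0, -1]' --force 60

```text
time: 5.1
ee_pos: [0.566, 0.0932, 0.2021]
tool_rot: [0.509, 0.491, 0.509, -0.491]
force: [1.1, -1.4, -2.7]
opening: 0.0142
```

Run:
```python
from h import *
T,s=tool(); print(T.round(4).tolist(),s['force'],s['opening'],s['time'],s['joint_pos'])
```

```text
[[-0.0003, 0.9994, 0.0346, 0.566], [-0.0002, 0.0346, -0.9994, 0.0932], [-1.0, -0.0003, 0.0001, 0.2021], [0.0, 0.0, 0.0, 1.0]] [ 1.05987996 -1.37817911 -2.6508971 ] 0.01415648403259549 5.1 [ 1.60573846e-01  3.28733963e-01  1.79371989e+00 -1.26590681e-04
  1.01944212e+00  1.26015303e-01]
```

Call:
step_arm --motion '[-0.012, 0, -0.022, 0, -1, -0.025, 0, -0.043, 0, -1, -0.038, 0, -0.065, 0, -1, -0.038, 0, -0.065, 0, -1, -0.038, 0, -0.065, 0, -1]'

```text
time: 5.6
ee_pos: [0.5656, 0.1064, 0.2098]
tool_rot: [0.509, 0.491, 0.509, -0.491]
force: [2.1, -2.4, -7.0]
opening: 0.0146
```

Run:
```python
from lev import *
T,s=tool(); print(T.round(4).tolist(),s['force'],s['opening'],s['time'])
f=grab('scene'); pickle.dump(f,open('s2.pkl','wb')); lever(f,(.5705,.014))
f=grab('top'); lever(f,(.5685,.0127))
```

```text
[[-0.0001, 0.9994, 0.035, 0.5656], [-0.0001, 0.035, -0.9994, 0.1064], [-1.0, -0.0001, 0.0001, 0.2098], [0.0, 0.0, 0.0, 1.0]] [ 2.09915063 -2.40006693 -6.95934023] 0.014576152104643591 5.6
plate [0.5702 0.0136] 0.0662 1635 cap [0.5705 0.0205 0.1824] grip ctr [0.5709 0.1588 0.2451] yaw 89.72 a 0.1252 0.1648 t -0.0052 0.0076 zmax 0.2579
flange t range -0.0299 0.026 axial along lever (pct 5,50,95) [0.1038 0.1372 0.139 ] 57 home: 115..121
 rod a 0.06 t 0.0004 width 0.0143 zmax 0.2071
 rod a 0.07 t 0.0013 width 0.0129 zmax 0.2121
 rod a 0.08 t -0.0051 width 0.0076 zmax 0.2132
plate [0.5681 0.0129] 0.0648 1502 cap [0.5686 0.0186 0.1823] grip ctr [0.5622 0.1512 0.2444] yaw 92.47 a 0.1245 0.1499 t -0.0105 0.0073 zmax 0.2532
flange t range -0.0108 0.0299 axial along lever (pct 5,50,95) [0.1314 0.1357 0.1369] 29 home: 115..121
```

Call:
step_arm --motion '[0, -0.044, 0.002, -0.124, -1, 0, -0.088, 0.009, -0.249, -1, 0, -0.131, 0.019, -0.373, -1, 0, -0.173, 0.034, -0.498, -1, 0, -0.213, 0.053, -0.622, -1, 0, -0.252, 0.076, -0.747, -1, 0, -0.287, 0.102, -0.871, -1, 0, -0.319, 0.131, -0.992, -1, 0, -0.319, 0.131, -0.992, -1, 0, -0.319, 0.131, -0.992, -1]'

```text
time: 6.7
ee_pos: [0.5024, 0.0778, 0.2096]
tool_rot: [0.656, 0.262, 0.657, -0.262]
force: [-0.9, -1.0, -9.2]
opening: 0.0142
```

Run:
```python
from lev import *
T,s=tool(); print(T.round(4).tolist(),s['force'],s['opening'],s['time'])
for n in ('scene','top'):
  f=grab(n); lever(f,(.5695,.0135))
```

```text
[[-0.001, 0.6888, 0.7249, 0.5024], [-0.0001, 0.7249, -0.6888, 0.0778], [-1.0, -0.0008, -0.0007, 0.2096], [0.0, 0.0, 0.0, 1.0]] [-0.89027814 -1.00815834 -9.23840542] 0.014166760089466825 6.7
plate [0.5696 0.0139] 0.066 1678 cap [0.5681 0.0165 0.1824] grip ctr [ 0.4563 -0.1292  0.2402] yaw -128.36 a 0.1789 0.1854 t -0.0139 0.0124 zmax 0.2498
plate [0. 0.] 0.0 0 cap None grip ctr [0.4666 0.1073 0.2454] yaw 12.95 a 0.4632 0.4903 t -0.0156 0.0118 zmax 0.2557
flange t range -0.0297 0.0079 axial along lever (pct 5,50,95) [0.4403 0.4459 0.4507] 37 home: 115..121
```

Call:
step_arm --motion '[0, -0.044, 0.002, -0.124, -1, 0, -0.088, 0.009, -0.249, -1, 0, -0.131, 0.019, -0.373, -1, 0, -0.173, 0.034, -0.498, -1, 0, -0.213, 0.053, -0.622, -1, 0, -0.252, 0.076, -0.747, -1, 0, -0.287, 0.102, -0.871, -1, 0, -0.319, 0.131, -0.992, -1, 0, -0.319, 0.131, -0.992, -1, 0, -0.319, 0.131, -0.992, -1]'

```text
time: 7.8
ee_pos: [0.4778, 0.0136, 0.2095]
tool_rot: [0.707, -0.006, 0.707, 0.006]
force: [-1.2, -0.8, -11.9]
opening: 0.014
```

Run:
```python
from lev import *
T,s=tool(); print(T.round(4).tolist(),s['force'],s['ft_torque'],s['opening'],s['time'])
f=grab('top'); P=cloud(f); im=f['img'].astype(int)
def grip(f,box):
    P=cloud(f); im=f['img'].astype(int)
    m=(im.max(2)<60)&(P[:,:,2]>.21)&(P[:,:,2]<.262)&(P[:,:,0]>box[0])&(P[:,:,0]<box[1])&(P[:,:,1]>box[2])&(P[:,:,1]<box[3])
    g=P[m]; print(len(g),g.mean(0).round(4),((g.min(0)+g.max(0))/2).round(4),g.min(0).round(3),g.max(0).round(3))
grip(f,(.37,.46,-.06,.08)); 
g=grab('scene'); grip(g,(.37,.46,-.06,.08))
w=grab('wrist'); pickle.dump(w,open('w3.pkl','wb')); grip(w,(.37,.46,-.06,.08))
cv2.imwrite('pics/w3.png',np.hstack([w['img'],g['img']])[:,:,::-1][:, :, :])
cv2.imwrite('pics/w3.png',cv2.resize(np.hstack([w['img'],g['img']])[:,:,::-1],(800,300)))
```

```text
[[-0.001, -0.0183, 0.9998, 0.4778], [-0.0, 0.9998, 0.0183, 0.0136], [-1.0, -0.0, -0.001, 0.2095], [0.0, 0.0, 0.0, 1.0]] [ -1.23323823  -0.84804488 -11.86613247] [-0.30162393  0.00074259  0.05533765] 0.014043418403358451 7.8<stdin>:7: RuntimeWarning: Mean of empty slice.
  ret = um.true_divide(
Traceback (most recent call last):
ValueError: zero-size array to reduction operation minimum which has no identity
```

```bash
cat >> lev.py <<'E'
def grip(f,box):
    P=cloud(f); im=f['img'].astype(int)
    m=(im.max(2)<60)&(P[:,:,2]>.21)&(P[:,:,2]<.262)&(P[:,:,0]>box[0])&(P[:,:,0]<box[1])&(P[:,:,1]>box[2])&(P[:,:,1]<box[3])
    g=P[m]; print('grip',len(g), *( [g.mean(0).round(4),((g.min(0)+g.max(0))/2).round(4),g.min(0).round(3),g.max(0).round(3)] if len(g) else []))
E
python3 - <<'E'
from lev import *
b=(.37,.46,-.06,.08)
w=grab('wrist'); pickle.dump(w,open('w3.pkl','wb')); grip(w,b)
g=grab('scene'); grip(g,b)
P=cloud(w); m=(P[:,:,2]>.19)&(P[:,:,2]<.25)&(P[:,:,0]<.475)&(P[:,:,0]>.40)&(abs(P[:,:,1]-.014)<.03)&(w['img'].max(2)>70)
Q=P[m]
for lo in np.arange(.41,.475,.01):
    q=Q[(Q[:,0]>=lo)&(Q[:,0]<lo+.01)]
    if len(q)>5: print(lo.round(3),len(q),q.min(0).round(4),q.max(0).round(4))
cv2.imwrite('pics/w3.png',cv2.resize(np.hstack([w['img'],g['img']])[:,:,::-1],(800,300)))
E
```

```text
grip 5933 [0.4211 0.0151 0.2502] [0.431  0.0154 0.2475] [ 0.402 -0.005  0.233] [0.46  0.036 0.262]
grip 3 [0.4465 0.0103 0.2387] [0.4463 0.0104 0.2385] [0.445 0.008 0.238] [0.447 0.012 0.239]
0.41 29 [0.411  0.0048 0.2429] [0.4197 0.024  0.2474]
0.42 33 [0.4201 0.0048 0.2368] [0.4299 0.0244 0.2436]
0.43 13 [0.4306 0.0047 0.2311] [0.4395 0.0247 0.2378]
0.44 1025 [ 0.4404 -0.006   0.2089] [0.45   0.036  0.2394]
0.45 3849 [ 0.45   -0.007   0.2208] [0.46   0.0369 0.2433]
0.46 649 [ 0.46   -0.0059  0.2198] [0.4699 0.0434 0.2433]
0.47 22 [ 0.4702 -0.0131  0.2173] [0.4749 0.0402 0.2318]
```

View pics/w3.png

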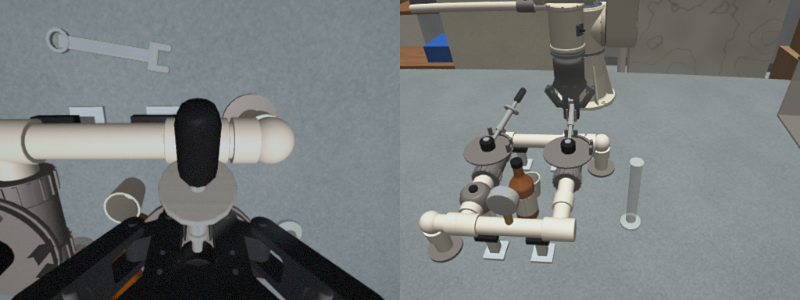

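Picture 5 (wrist and scene) shows the bypass lever in line with its pipe. Its yaw measures about 181.0°, against about 181.1° for the branch. Next I'll let the collar down and release it.

Call:
step_arm --motion '[0.01, 0, 0.017, 0, -1, 0.02, 0, 0.035, 0, -1, 0.03, 0, 0.052, 0, -1, 0.03, 0, 0.052, 0, -1, 0.03, 0, 0.052, 0, -0.55, 0.03, 0, 0.052, 0, -0.3, 0.03, 0, 0.052, 0, 0, 0.03, 0, 0.052, 0, 0.3, 0.03, 0, 0.052, 0, 0.3, 0.03, 0, 0.052, 0, 0.3]'

```text
time: 8.95
ee_pos: [0.4886, 0.0137, 0.2041]
tool_rot: [0.707, -0.008, 0.707, 0.008]
force: [-0.0, 0.7, 0.4]
opening: 0.0556
```

Call:
step_arm --motion '[-0.25, 0, 0, 0, 0.3, -0.5, 0, 0, 0, 0.3, -0.6, 0, 0, 0, 0.3, -0.6, 0, 0, 0, 0.3, -0.6, 0, 0, 0, 0.3, -0.6, 0, 0, 0, 0.3]'

```text
time: 9.55
ee_pos: [0.4876, 0.0137, 0.3223]
tool_rot: [0.706, -0.008, 0.708, 0.008]
force: [-0.2, 0.2, -0.1]
opening: 0.0552
```

Run:
```python
from lev import *
T,s=tool(); print(T.round(4).tolist(),s['force'],s['opening'],s['time'])
w=grab('wrist'); pickle.dump(w,open('w4.pkl','wb')); lever(w,(.568,.0165))
b=(.37,.46,-.06,.08); grip(w,b)
g=grab('scene'); pickle.dump(g,open('s4.pkl','wb')); grip(g,b); lever(g,(.5705,.0135))
# pipe bearing from wrist/scene: white points near crest beyond/before valve
for n,f in(('w',w),('s',g)):
    P=cloud(f); im=f['img']; m=(im.min(2)>120)&(P[:,:,2]>.114)&(P[:,:,2]<.124)&(abs(P[:,:,1]-.014)<.02)&(P[:,:,0]>.64)&(P[:,:,0]<.75)
    Q=P[m]
    if len(Q)>20: print(n,len(Q),cv2.fitLine(Q[:,:2].astype('float32'),cv2.DIST_HUBER,0,.01,.01).ravel())
cv2.imwrite('pics/w4.png',w['img'][:,:,::-1])
```

```text
[[-0.0025, -0.0221, 0.9998, 0.4876], [-0.0, 0.9998, 0.0221, 0.0137], [-1.0, 0.0, -0.0025, 0.3223], [0.0, 0.0, 0.0, 1.0]] [-0.15594637  0.22611879 -0.13638602] 0.055239107840767784 9.55
plate [0.568  0.0166] 0.0649 5819 cap [0.5618 0.0172 0.1821] grip ctr [0.422  0.0143 0.2486] yaw -179.1 a 0.1229 0.1654 t -0.0094 0.0094 zmax 0.2575
flange t range -0.0214 0.022 axial along lever (pct 5,50,95) [0.1178 0.1208 0.1216] 466 home: 115..121
 rod a 0.045 t -0.0001 width 0.0169 zmax 0.1979
 rod a 0.06 t -0.0001 width 0.0145 zmax 0.2068
 rod a 0.07 t -0.0 width 0.0159 zmax 0.2127
 rod a 0.08 t -0.0004 width 0.0146 zmax 0.2335
grip 1418 [0.422  0.0143 0.2486] [0.4238 0.0144 0.2467] [0.403 0.005 0.236] [0.445 0.024 0.258]
grip 8 [0.4443 0.0151 0.2355] [0.4444 0.0141 0.2343] [0.442 0.008 0.231] [0.447 0.02  0.237]
plate [0.5683 0.0153] 0.0665 1707 cap [0.5648 0.0148 0.1824] grip ctr [ 0.4566 -0.1292  0.2396] yaw -127.72 a 0.1796 0.1847 t -0.0139 0.0107 zmax 0.2482
w 801 [0.99952805 0.03071862 0.7023732  0.01807439]
s 640 [0.99983853 0.0179689  0.69981205 0.01808284]
```

View pics/w4.png

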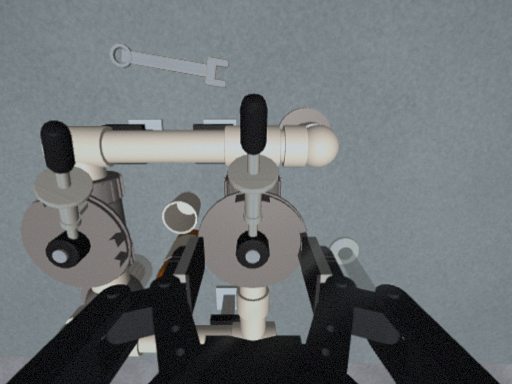

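Picture 6 (wrist) shows the bypass lever in line with its pipe at (253,190), and its flange reads exactly its home position. The filter lever is in view at (62,190).

Run:
```python
from lev import *
lever(load('w4'),(.573,-.195))
```

```text
plate [ 0.5734 -0.1923] 0.0661 5060 cap [ 0.5695 -0.1927  0.182 ] grip ctr [ 0.441  -0.1249  0.2478] yaw 152.99 a 0.1244 0.1664 t -0.0066 0.0107 zmax 0.2569
flange t range -0.0193 0.025 axial along lever (pct 5,50,95) [0.1187 0.1208 0.1221] 516 home: 115..121
 rod a 0.045 t 0.0011 width 0.0157 zmax 0.1977
 rod a 0.06 t 0.0008 width 0.0132 zmax 0.2058
 rod a 0.07 t 0.0001 width 0.0117 zmax 0.2097
```

Call:
step_arm --motion '[0, -0.2, 0.02, 0.1, 0.3, 0, -0.4, 0.04, 0.3, 0.3, 0, -0.6, 0.05, 0.45, 0.3, 0, -0.8, 0.06, 0.629, 0.3, 0, -0.865, 0.069, 0.629, 0.3, 0, -0.865, 0.069, 0.629, 0.3, 0, -0.865, 0.069, 0.629, 0.3]'

```text
time: 10.35
ee_pos: [0.5057, -0.1583, 0.3231]
tool_rot: [0.687, 0.165, 0.688, -0.165]
force: [0.8, 0.1, -0.4]
opening: 0.0555
```

Run:
```python
from lev import *
T,s=tool(); print(T.round(4).tolist(),s['force'],s['opening'],s['time'])
w=grab('wrist'); pickle.dump(w,open('w5.pkl','wb')); lever(w,(.573,-.194))
```

```text
[[-0.0014, 0.4536, 0.8912, 0.5057], [0.001, 0.8912, -0.4536, -0.1583], [-1.0, 0.0003, -0.0017, 0.3231], [0.0, 0.0, 0.0, 1.0]] [ 0.75844067  0.11698074 -0.39282267] 0.05550158034243986 10.35
plate [ 0.5731 -0.1932] 0.0648 5699 cap [ 0.568  -0.193   0.1819] grip ctr [ 0.4419 -0.1295  0.2486] yaw 154.12 a 0.1232 0.1654 t -0.0087 0.0099 zmax 0.2575
flange t range -0.0212 0.0219 axial along lever (pct 5,50,95) [0.1178 0.1208 0.1217] 464 home: 115..121
 rod a 0.045 t 0.0001 width 0.017 zmax 0.198
 rod a 0.06 t 0.0002 width 0.0155 zmax 0.2068
 rod a 0.07 t -0.0001 width 0.015 zmax 0.2129
 rod a 0.08 t 0.0003 width 0.0156 zmax 0.2338
```

Call:
step_arm --motion '[0.25, -0.011, 0, -0.024, 0.3, 0.4, -0.011, 0, -0.024, 0.3, 0.5, -0.011, 0, -0.024, 0.3, 0.605, -0.011, 0, -0.024, 0.3, 0.605, -0.011, 0, -0.024, 0.3, 0.605, -0.011, 0, -0.024, 0.3]'

```text
time: 11.0
ee_pos: [0.5051, -0.1599, 0.2032]
tool_rot: [0.689, 0.158, 0.689, -0.158]
force: [0.1, 0.8, 1.2]
opening: 0.0557
```

Call:
step_arm --motion '[0, 0, 0, 0, -0.3, 0, 0, 0, 0, -0.6, 0, 0, 0, 0, -1, 0, 0, 0, 0, -1, 0, 0, 0, 0, -1, 0, 0, 0, 0, -1, 0, 0, 0, 0, -1, 0, 0, 0, 0, -1]' --force 60

```text
time: 11.8
ee_pos: [0.5055, -0.161, 0.204]
tool_rot: [0.69, 0.159, 0.688, -0.159]
force: [-1.7, 1.2, 6.0]
opening: 0.0136
```

Call:
step_arm --motion '[-0.012, 0, -0.022, 0, -1, -0.025, 0, -0.043, 0, -1, -0.038, 0, -0.065, 0, -1, -0.038, 0, -0.065, 0, -1, -0.038, 0, -0.065, 0, -1]'

```text
time: 12.3
ee_pos: [0.4944, -0.1555, 0.2112]
tool_rot: [0.69, 0.159, 0.688, -0.159]
force: [5.5, -1.8, -2.2]
opening: 0.0145
```

Run:
```python
from lev import *
T,s=tool(); print(T.round(4).tolist(),s['force'],s['opening'],s['time'])
w=grab('wrist'); pickle.dump(w,open('w6.pkl','wb')); P=cloud(w)
c=np.array([.5731,-.1934]); im=w['img'].astype(int)
u=np.array([-.8996,.4368]); n=np.array([-u[1],u[0]]); a=(P[:,:,:2]-c)@u; t=(P[:,:,:2]-c)@n; z=P[:,:,2]
m=(im.max(2)>60)&(abs(t)>.013)&(abs(t)<.024)&(z>.19)&(z<.26)&(a>.07)&(a<.14)
sx=(a*.866+(z-.156)*.5)[m]; print(m.sum(),np.percentile(sx,[5,50,95]).round(4),'home .1178 .1208 .1217')
```

```text
[[0.0031, 0.4379, 0.899, 0.4944], [-0.0009, 0.899, -0.4379, -0.1555], [-1.0, 0.0005, 0.0032, 0.2112], [0.0, 0.0, 0.0, 1.0]] [ 5.54700087 -1.81976895 -2.22180845] 0.014526626526219274 12.3
1980 [0.1321 0.1355 0.1365] home .1178 .1208 .1217
```

Call:
step_arm --motion '[0, 0.04, 0.002, 0.116, -1, 0, 0.079, 0.007, 0.231, -1, 0, 0.118, 0.016, 0.347, -1, 0, 0.156, 0.029, 0.462, -1, 0, 0.193, 0.045, 0.578, -1, 0, 0.228, 0.064, 0.694, -1, 0, 0.228, 0.064, 0.694, -1, 0, 0.228, 0.064, 0.694, -1]'

```text
time: 13.15
ee_pos: [0.5261, -0.1205, 0.2112]
tool_rot: [0.622, 0.338, 0.62, -0.338]
force: [3.8, -4.9, -0.6]
opening: 0.0145
```

Call:
step_arm --motion '[0, 0.04, 0.002, 0.116, -1, 0, 0.079, 0.007, 0.231, -1, 0, 0.118, 0.016, 0.347, -1, 0, 0.156, 0.029, 0.462, -1, 0, 0.193, 0.045, 0.578, -1, 0, 0.228, 0.064, 0.694, -1, 0, 0.228, 0.064, 0.694, -1, 0, 0.228, 0.064, 0.694, -1]'

```text
time: 13.95
ee_pos: [0.5708, -0.1071, 0.211]
tool_rot: [0.508, 0.493, 0.506, -0.493]
force: [2.8, -7.6, -0.7]
opening: 0.0144
```

Run:
```python
from lev import *
T,s=tool(); print(T.round(4).tolist(),s['force'],s['opening'],s['time'])
w=grab('wrist'); pickle.dump(w,open('w7.pkl','wb')); grip(w,(.53,.60,-.075,0))
g=grab('top'); grip(g,(.53,.60,-.07,0))
g=grab('scene'); grip(g,(.53,.60,-.07,0))
c=np.array([.5731,-.1934]); P=cloud(w);im=w['img'].astype(int)
th=np.radians(91.5);u=np.array([np.cos(th),np.sin(th)]); n=np.array([-u[1],u[0]]); a=(P[:,:,:2]-c)@u; t=(P[:,:,:2]-c)@n; z=P[:,:,2]
m=(im.max(2)>60)&(abs(t)>.013)&(abs(t)<.024)&(z>.19)&(z<.26)&(a>.07)&(a<.14)
sx=(a*.866+(z-.156)*.5)[m]; print(m.sum(),np.percentile(sx,[5,50,95]).round(4),'home .1178 .1208 .1217')
```

```text
[[0.0017, 0.9996, 0.0277, 0.5708], [-0.0023, 0.0277, -0.9996, -0.1071], [-1.0, 0.0016, 0.0023, 0.211], [0.0, 0.0, 0.0, 1.0]] [ 2.75969636 -7.59693798 -0.72822746] 0.014370487295558704 13.95
grip 5644 [ 0.5688 -0.0442  0.2497] [ 0.5691 -0.0482  0.2458] [ 0.559 -0.069  0.234] [ 0.579 -0.027  0.258]
grip 196 [ 0.5672 -0.0504  0.2486] [ 0.5688 -0.0507  0.2456] [ 0.559 -0.07   0.234] [ 0.578 -0.032  0.257]
grip 196 [ 0.5762 -0.0489  0.2452] [ 0.5736 -0.0494  0.2418] [ 0.566 -0.07   0.226] [ 0.581 -0.029  0.258]
2039 [0.1276 0.135  0.136 ] home .1178 .1208 .1217
```

Call:
step_arm --motion '[0.01, 0, 0.017, 0, -1, 0.02, 0, 0.035, 0, -1, 0.03, 0, 0.052, 0, -1, 0.03, 0, 0.052, 0, -1, 0.03, 0, 0.052, 0, -0.55, 0.03, 0, 0.052, 0, -0.3, 0.03, 0, 0.052, 0, 0, 0.03, 0, 0.052, 0, 0, 0.03, 0, 0.052, 0, 0]'

```text
time: 15.0
ee_pos: [0.5702, -0.1161, 0.2044]
tool_rot: [0.507, 0.493, 0.507, -0.493]
force: [-0.5, 0.3, -0.3]
opening: 0.0426
```

Call:
step_arm --motion '[-0.25, 0, 0, 0, 0, -0.5, 0, 0, 0, 0, -0.7, 0, 0, 0, 0, -0.7, 0, 0, 0, 0, -0.7, 0, 0, 0, 0, -0.7, 0, 0, 0, 0]'

```text
time: 15.6
ee_pos: [0.5697, -0.1161, 0.3431]
tool_rot: [0.506, 0.493, 0.507, -0.493]
force: [0.5, -1.0, 0.6]
opening: 0.0424
```

Run:
```python
from lev import *
T,s=tool(); print(T.round(4).tolist(),s['force'],s['opening'],s['time'])
w=grab('wrist'); lever(w,(.573,-.1934))
g=grab('top')
a=load('top'); A,B=cloud(a),cloud(g)
for nm,(u,v) in dict(cap=(357,117),cyltop=(217,111)).items(): print(nm,A[v,u].round(3),B[v,u].round(3))
g2=grab('scene')
cv2.imwrite('pics/f1.png',cv2.resize(np.hstack([w['img'],g2['img']])[:,:,::-1],(800,300)))
```

```text
[[-0.002, 0.9996, 0.0277, 0.5697], [0.0004, 0.0277, -0.9996, -0.1161], [-1.0, -0.002, -0.0005, 0.3431], [0.0, 0.0, 0.0, 1.0]] [ 0.48725057 -1.01525205  0.6232268 ] 0.04235583937000417 15.6
plate [ 0.5733 -0.1933] 0.065 4996 cap [ 0.5731 -0.187   0.182 ] grip ctr [ 0.5688 -0.0478  0.2484] yaw 91.8 a 0.1231 0.1658 t -0.0093 0.0093 zmax 0.2577
flange t range -0.0218 0.0212 axial along lever (pct 5,50,95) [0.1181 0.1209 0.1217] 393 home: 115..121
 rod a 0.045 t 0.0003 width 0.017 zmax 0.1978
 rod a 0.06 t 0.0003 width 0.0145 zmax 0.2065
 rod a 0.07 t -0.0003 width 0.0152 zmax 0.2125
 rod a 0.08 t -0.0003 width 0.0146 zmax 0.2337
cap [ 0.653 -0.091  0.192] [ 0.653 -0.092  0.19 ]
cyltop [0.666 0.179 0.211] [0.666 0.179 0.211]
```

View pics/f1.png

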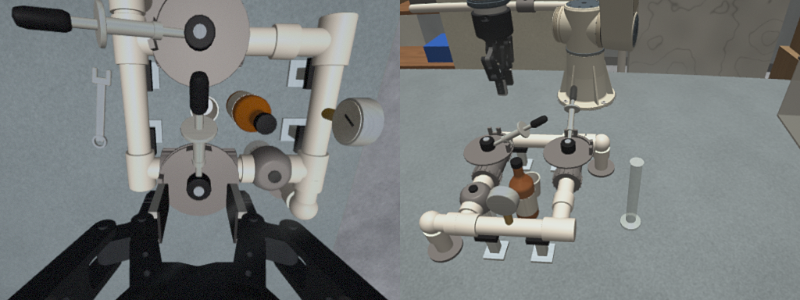

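Picture 7 (wrist and scene) shows the filter lever square across its pipe with the collar home, the bypass lever in line, and the bottle, cup, cylinder and spanner standing as before. I'll do one last check on the bypass and the loose items, then hand in.

Run:
```python
from lev import *
w=grab('wrist'); 
P=cloud(w); im=w['img'].astype(int); c=np.array([.568,.0168]); th=np.radians(180.9);u=np.array([np.cos(th),np.sin(th)]); n=np.array([-u[1],u[0]])
a=(P[:,:,:2]-c)@u;t=(P[:,:,:2]-c)@n;z=P[:,:,2]
m=(im.max(2)>60)&(abs(t)>.012)&(abs(t)<.024)&(z>.19)&(z<.26)&(a>.07)&(a<.14)
print('bypass flange axial',m.sum(),np.percentile((a*.866+(z-.156)*.5)[m],[5,50,95]).round(4)); grip(w,(.37,.46,-.06,.08))
g=grab('top'); A,B=load('top')['img'].astype(int),g['img'].astype(int)
for nm,(u0,u1,v0,v1) in dict(spanner=(310,400,245,275),cup=(330,362,150,185),cyl=(205,245,98,152)).items(): print(nm,'mean img diff',abs(A-B)[v0:v1,u0:u1].mean().round(2))
print(order.hand_in())
```

```text
bypass flange axial 306 [0.1158 0.1199 0.1215]
grip 2045 [0.4272 0.0133 0.246 ] [0.4263 0.0141 0.244 ] [0.406 0.005 0.231] [0.447 0.024 0.257]
spanner mean img diff 6.81
cup mean img diff 27.9
cyl mean img diff 4.67
the job is handed in; nothing more can be done
None
```

The job is done and handed in at about 16 s of the 58 s limit; the hand-in gave no verdict. I opened the bypass first, then shut the filter branch. For each lever I gripped the collar sleeve, lifted it about 15 mm, swung the lever, let the collar down and released it.

| Check after release | Bypass (open) | Filter (shut) |
|---|---|---|
| Lever yaw against its end position (branch yaw about 1.1° from the images) | 180.9° vs about 181.1°, so q ≈ 0 | 91.8° vs about 91.1°, so q ≈ 1.56, inside the end notch |
| Flange position along the lever (120.8 mm when home) | 120.8 mm, home | 120.9 mm, home |

- **Before hand-in:** the last look at the bypass read 119.9 mm, within the measuring scatter. The arm was raised clear of everything.
- **Bottle and cylinder:** the points I measured on their tops were unchanged to within 2 mm.
- **Spanner:** the top-view picture there changed little.
- **Cup, the check that disagreed:** the top-view picture around it did change (mean difference 28). The filter lever and gripper now hang over that spot, which probably explains it. The cup still looked upright in the last pictures and the tool stayed well above it, but I did not measure its position again.
- **Forces:** the readings after each move stayed under about 15 N.

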